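# Put the capped reagent bottles back in the carrier

## Robot

A 6-joint arm with a two-finger parallel gripper is mounted at the origin on the work surface. World frame = base frame: x ahead of the robot, y to its left, z up, the work surface at z = 0. Lengths are in mm, angles in rad, forces in N, time in s.
With the tool pointing down it reaches from about 300 to 775 mm from the base axis. Payload 14.6 kg.
Tool frame: the origin (TCP) lies on the centre line of the jaws, within the pads' length; the fingertips stand manip.tcp_to_tips ahead of it and the grasp point (between the pads) lies 5 mm behind it (manip.tcp_to_tips is the distance from the TCP to the fingertips, in mm); z points along the fingers, y is the direction in which the jaws open and shut (so a half turn about z gives the same grasp; the last joint's range is limited). The gripper opens to 94 mm and grips with 3 to 60 N. Pads are 16 mm wide; open, the fingers measure 119 mm over their backs; the gripper's body (75 mm by 177 mm) begins 78 mm behind the grasp point.
Start: joints at [-1.337, 0.3, 1.521, -0, 1.321, -0.067], TCP at [162.949, -525.297, 219.446] pointing down, gripper open.
Joint ranges: [-3.03, 3.03], [-0.79, 2.21], [0.23, 2.52], [-1.04, 4.18], [0, 3.07], [-2.55, 2.55]. Speed limits (rad/s): [2.22, 2.22, 2.57, 3.14, 3.14, 3.14].

## Interface

Orientations are given as [roll, pitch, yaw] about the fixed x, y, z axes, in that order (R = Rz(yaw) Ry(pitch) Rx(roll)).
In Python, from cell import manip, optics, workorder gives the robot as it stands. The module is installed in compiled form; this text tells all that it offers.
- The arm moves only by the tool jog_arm, never from a script. Its argument "deltas" is text: rows parted by semicolons, each of 5 numbers parted by spaces: the shift along the tool's x, y, z in mm, then the turn about the tool's z in rad, then the finger opening in mm, from 0 to 94. In form: tx ty tz twist grip; .... A call has exactly 10 rows; each row is the pose to reach, as a shift and turn from the pose commanded when the call began, along the tool's axes at that moment; what a row does not reach only later rows make up. A row lasts 1/8 s, in which the tool goes at most 62.5 mm and 10.7 degrees, less where a joint would pass 70% of its speed; a pose out of reach is approached as far as the arm can. A call with a gripper value outside its range is refused whole. The fingers move at their own pace and stop on an object; "squeeze" is the grip in N (left out, the last holds). Time passes only in rows, so rows that repeat a pose let the fingers close, or fill a call up. It gives the time, the measured TCP pose, the force and the opening at its end, in the units of the state.
- manip.read_state(): the state, without advancing time (a new reading comes with each control period).
- optics.camera(name): name is "scene" or "top" or "wrist"; returns (picture, depth): 400x640x3 uint8, red, green, blue; 400x640 float32, mm along the optical axis (not along the pixel's ray), 0 where there is no reading.
- optics.get_calibration(name): a dict with "intrinsics" (3x3 intrinsics, pixels), "dist_coeffs" ([k1, k2, p1, p2, k3] as OpenCV has them; the pictures are not rectified), "R" (3x3) and "t" (3): a world point X has camera coordinates R X + t; the wrist camera has in their place "hand_eye" (4x4, takes a point from camera to tool coordinates, whose origin is the TCP and whose axes are the flange's). Camera axes: x right, y down, z forward; pixel columns grow to the right and rows downward; lengths in mm; the calibration is good to about 2 mm. A picture is of the moment at which its call begins: read the wrist's pose just before it. get_calibration takes no time and is no camera call.
- workorder.sign_off(): hands the job in, once; it reports no verdict.
The state is a dict: "clock": time; "joints": joint angles; "qd": joint speeds; "effort": joint torques, N m; "eef_pos": TCP position; "eef_rot": TCP orientation; "wrist_force": force on the tool from outside, world axes, zero at the start; "moment": the same for the moment, N m; "finger_gap": finger opening in mm.
Only numpy, scipy, OpenCV 4.12 (cv2) and the standard library are available. Lean on these libraries where they do the work, as an engineer would, in place of code of your own. Each camera call takes 0.05 s, during which the arm holds its last target.

## Task

Put the four capped reagent bottles away in the bottle carrier, each standing upright on the floor of the pocket made for it: square or round, large or small, to match the bottle. Leave the two bottles without caps standing where they are for washing-up. Knock no bottle over, and set the bottles down rather than drop them.

Things in the scene. Friction and masses are not known exactly. Their poses are not given: they have to be found in the camera images.
- large_square: Large square white plastic bottle with cap: body 60 x 60 mm, 88 mm tall; its shoulder narrows to a neck at 100 mm, and a round grey screw cap, 50 mm across, fills z = 102 to 125 mm, its flat top being the top of the bottle. Origin: centre of the underside; z up through the cap; x and y are square to its flat sides. It stands loose on the bench, weighs 0.2 to 0.37 kg and can be lifted by its cap.
- small_square: Small square white plastic bottle with cap: body 46 x 46 mm, 64 mm tall; its shoulder narrows to a neck at 72 mm, and a round grey screw cap, 36 mm across, fills z = 74 to 95 mm, its flat top being the top of the bottle. Origin: centre of the underside; z up through the cap; x and y are square to its flat sides. It stands loose on the bench, weighs 0.08 to 0.16 kg and can be lifted by its cap.
- large_round: Large round white plastic bottle with cap: body 62 mm in diameter, 88 mm tall; its shoulder narrows to a neck at 100 mm, and a round grey screw cap, 50 mm across, fills z = 102 to 125 mm, its flat top being the top of the bottle. Origin: centre of the underside; z up through the cap; round, so its yaw means nothing. It stands loose on the bench, weighs 0.2 to 0.37 kg and can be lifted by its cap.
- small_round: Small round white plastic bottle with cap: body 46 mm in diameter, 64 mm tall; its shoulder narrows to a neck at 72 mm, and a round grey screw cap, 36 mm across, fills z = 74 to 95 mm, its flat top being the top of the bottle. Origin: centre of the underside; z up through the cap; round, so its yaw means nothing. It stands loose on the bench, weighs 0.08 to 0.16 kg and can be lifted by its cap.
- open_large: Large round white bottle like the capped one (62 mm in diameter, 88 mm body), with a bare threaded neck 44 mm across reaching 122 mm. No cap: the mouth is open. Empty and light (about 100 g), left out for washing; not to be moved. Origin: centre of the underside; z up.
- open_small: Small square white bottle like the capped one (46 x 46 mm, 64 mm body), with a bare threaded neck 30 mm across reaching 92 mm. No cap: the mouth is open. Empty and light (about 60 g), left out for washing; not to be moved. Origin: centre of the underside; z up.
- holder_large_square: Holder for the large square bottle; pocket 76 x 76 mm, parallel to the block. Fixed grey 88 x 88 x 30 mm block with dark pocket floor, one of four set 2 x 2, in any order, in the red carrier. Origin: centre of the block's underside, 4 mm above the bench; x, y along its sides, z up. Pocket centred, 24 mm deep: mouth at z = 30 mm (3 mm chamfer), floor at z = 6 mm.
- holder_small_square: Holder for the small square bottle; pocket 62 x 62 mm, parallel to the block. Fixed grey 88 x 88 x 30 mm block with dark pocket floor, one of four set 2 x 2, in any order, in the red carrier. Origin: centre of the block's underside, 4 mm above the bench; x, y along its sides, z up. Pocket centred, 24 mm deep: mouth at z = 30 mm (3 mm chamfer), floor at z = 6 mm.
- holder_large_round: Holder for the large round bottle; round pocket 78 mm across. Fixed grey 88 x 88 x 30 mm block with dark pocket floor, one of four set 2 x 2, in any order, in the red carrier. Origin: centre of the block's underside, 4 mm above the bench; x, y along its sides, z up. Pocket centred, 24 mm deep: mouth at z = 30 mm (3 mm chamfer), floor at z = 6 mm. Carrier: 190 mm square, 38 mm high.
- holder_small_round: Holder for the small round bottle; round pocket 62 mm across. Fixed grey 88 x 88 x 30 mm block with dark pocket floor, one of four set 2 x 2, in any order, in the red carrier. Origin: centre of the block's underside, 4 mm above the bench; x, y along its sides, z up. Pocket centred, 24 mm deep: mouth at z = 30 mm (3 mm chamfer), floor at z = 6 mm. The fixed gel tank is 78 mm high.

How it is judged (in metres and radians):
At the end, for the whole second after the job is handed in: Each capped bottle stands at rest in the holder of its own shape and size: within 14 mm of the pocket's centre, underside on the pocket floor (within 4 mm), upright within 0.08 rad. Both open bottles are within 20 mm of where they stood, upright within 0.1 rad (horizontal distance between large_square and holder_large_square below 0.014 m and z of large_square in the frame of holder_large_square between 0.002 and 0.01 m and angle between each of large_square, small_square, large_round, small_round's own z axis and vertical below 0.08 rad and linear speed of each of large_square, small_square, large_round, small_round below 0.02 m/s and horizontal distance between small_square and holder_small_square below 0.014 m and z of small_square in the frame of holder_small_square between 0.002 and 0.01 m and horizontal distance between large_round and holder_large_round below 0.014 m and z of large_round in the frame of holder_large_round between 0.002 and 0.01 m and horizontal distance between small_round and holder_small_round below 0.014 m and z of small_round in the frame of holder_small_round between 0.002 and 0.01 m and distance of each of open_large, open_small from where it was at the start of the episode below 0.02 m and angle between each of open_large, open_small's own z axis and vertical below 0.1 rad); the robot touches nothing.
It fails at once if a bottle without a cap is moved by more than 20 mm (distance of any of open_large, open_small from where it was at the start of the episode above 0.02 m).
It fails at once if a bottle is knocked over (leans by more than 30 degrees) (angle between any of large_square, small_square, large_round, small_round, open_large, open_small's own z axis and vertical above 0.52 rad).
It fails at once if a bottle is dropped or thrown (faster than 0.5 m/s while the fingers do not hold it, about 13 mm of free fall) ((linear speed of large_square above 0.5 m/s and contact force between the fingers and large_square below 0.05 N) or (linear speed of small_square above 0.5 m/s and contact force between the fingers and small_square below 0.05 N) or (linear speed of large_round above 0.5 m/s and contact force between the fingers and large_round below 0.05 N) or (linear speed of small_round above 0.5 m/s and contact force between the fingers and small_round below 0.05 N)).
It also fails if it takes over 96 s, if anything falls off the work surface, if the arm or the gripper's body presses on something with over 40 N, if the wrist force passes 120 N, or if a joint passes its speed limit or range.

## Working session

There is one attempt and no reset: what is moved stays moved. The work goes in short steps, Python scripts to look and compute and a tool call to move; the robot and the scene stay as the last step left them, time stands still between calls to the robot, and variables do not carry over. Pictures are saved under pics/ and viewed, and the job is handed in when it is done.

Besides the shell and the picture viewer there is one more tool, called after ">>>" by a JSON object that holds its "api" and its "payload". jog_arm: Moves the arm, as the interface text tells. Its arguments: {"type":"object","properties":{"deltas":{"type":"string"},"squeeze":{"type":"number"}},"required":["deltas"]}

```bash
mkdir -p pics; python3 - <<'E'
from cell import manip, optics, workorder
import cv2,numpy as np
s=manip.read_state();print(s, manip.tcp_to_tips)
for n in("scene","top","wrist"):
    p,d=optics.camera(n);cv2.imwrite(f"pics/{n}0.png",p[:,:,::-1]);np.save(f"{n}0.npy",d)
    print(n,optics.get_calibration(n))
E
```

```text
{'clock': 0.0, 'joints': array([-1.33659345e+00,  3.00500260e-01,  1.52158704e+00,  9.77688241e-06,
        1.32072221e+00, -6.65984529e-02]), 'qd': array([-0.00016617,  0.00026822,  0.00109819, -0.00242524, -0.00088172,
        0.00047333]), 'effort': array([-3.70572365e-03, -5.31805873e+01, -3.52741420e+01,  7.05567375e-02,
        2.43495789e-02, -4.50282175e-05]), 'eef_pos': array([ 162.89813857, -525.05597005,  218.86781302]), 'eef_rot': array([-3.14037913e+00, -9.04295308e-05,  3.00798848e-01]), 'wrist_force': array([ 0.00419915,  0.72563564, -0.90836793]), 'moment': array([ 0.00511908, -0.01256286,  0.00708481]), 'finger_gap': 94.19494495111705} 14.0
scene {'intrinsics': array([[455.42300091,   0.        , 317.46220978],
       [  0.        , 455.42300091, 204.47774093],
       [  0.        ,   0.        ,   1.        ]]), 'dist_coeffs': array([0.01588898, 0.        , 0.        , 0.        , 0.        ]), 'R': array([[ 0.49682156,  0.86769722, -0.01642794],
       [ 0.72181614, -0.42365497, -0.54726404],
       [-0.48181926,  0.26003463, -0.83679878]]), 't': array([-271.612165
[... 427 characters left out ...]
9596 , -0.98971807]]), 't': array([  17.19948957,  535.20909463, 1163.88073416])}
wrist {'intrinsics': array([[354.24374357,   0.        , 317.4389569 ],
       [  0.        , 354.24374357, 203.80065774],
       [  0.        ,   0.        ,   1.        ]]), 'dist_coeffs': array([-0.02759442,  0.        ,  0.        ,  0.        ,  0.        ]), 'hand_eye': array([[-8.56409925e-04, -9.67548557e-01, -2.52683710e-01,
         7.30993311e+01],
       [ 9.99999590e-01, -7.54229025e-04, -5.01244699e-04,
        -3.32194139e-01],
       [ 2.94397197e-04, -2.52684035e-01,  9.67548806e-01,
        -1.64467166e+02],
       [ 0.00000000e+00,  0.00000000e+00,  0.00000000e+00,
         1.00000000e+00]])}
```

View pics/top0.png

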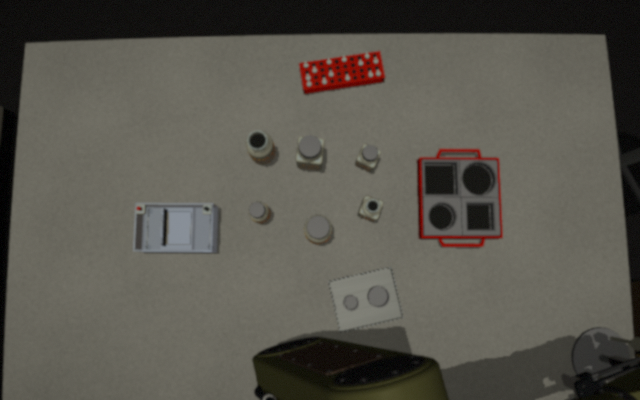

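View pics/scene0.png

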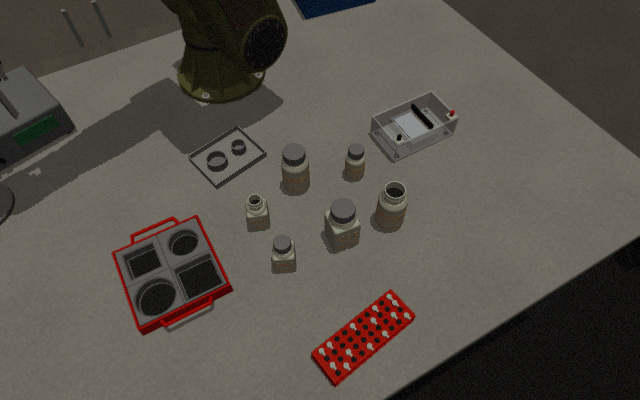

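```bash
cat > h.py <<'E'
import numpy as np,cv2
from cell import manip, optics
def ray(n,uv):
    c=optics.get_calibration(n);p=cv2.undistortPoints(np.array(uv,float).reshape(-1,1,2),c["intrinsics"],c["dist_coeffs"])[:,0]
    return c,np.c_[p,np.ones(len(p))]
def atz(n,uv,z):
    c,r=ray(n,uv);o=-c["R"].T@c["t"];d=r@c["R"]
    return o+d*((z-o[2])/d[:,2])[:,None]
def proj(n,X):
    c=optics.get_calibration(n);return cv2.projectPoints(np.array(X,float).reshape(-1,1,3),cv2.Rodrigues(c["R"])[0],c["t"],c["intrinsics"],c["dist_coeffs"])[0][:,0]
def cloud(n,d):
    v,u=np.nonzero(d>0);c,r=ray(n,np.c_[u,v]);X=(r*d[v,u][:,None]-c["t"])@c["R"]
    o=np.full(d.shape+(3,),np.nan);o[v,u]=X;return o
E
python3 - <<'E'
import cv2
a=cv2.imread("pics/top0.png")
cv2.imwrite("pics/topc.png",cv2.resize(a[60:360,120:520],None,fx=2,fy=2,interpolation=cv2.INTER_CUBIC))
E
```

```text
(no output)
```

View pics/topc.png

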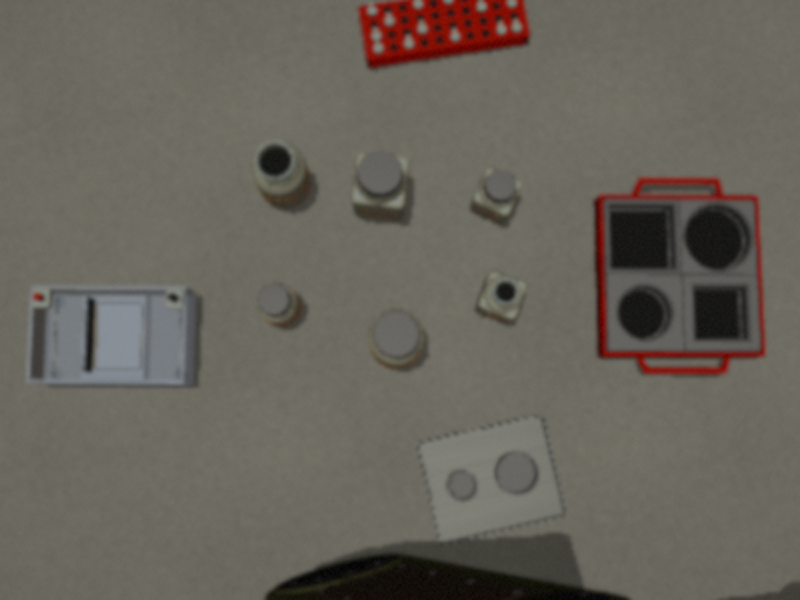

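The top view crop shows the caps of large_square at (380,173), small_square (500,186), large_round (397,334) and small_round (277,300). The open bottles are at (275,160) and (506,292). The carrier is on the right: large square pocket top left, large round top right, small round bottom left, small square bottom right.

```bash
python3 - <<'E'
from h import *
d=np.load("top0.npy");C=cloud("top",d);ds=np.load("scene0.npy");S=cloud("scene",ds)
F=lambda c:[120+c[0]/2,60+c[1]/2]
caps=dict(LS=((380,173),125),SS=((500,186),95),LR=((397,334),125),SR=((277,300),95),OL=((275,160),122),OS=((506,292),92))
for k,(c,z) in caps.items():
    uv=F(c);X=atz("top",[uv],z)[0];u,v=map(int,uv)
    out=[]
    for P in(C,S):
        m=(abs(P[...,2]-z)<6)&(np.hypot(P[...,0]-X[0],P[...,1]-X[1])<40)
        q=P[m]; 
        # circle fit by minEnclosing
        if len(q)>10:
            (cx,cy),r=cv2.minEnclosingCircle(q[:,:2].astype(np.float32)); out.append((len(q),np.median(q,0).round(1),round(cx,1),round(cy,1),round(r,1)))
    print(k,X.round(1),proj("scene",[X]).round(0),out)
print("carrier")
for nm,c in dict(tl=(599,198),tr=(756,198),br=(762,354),bl=(600,355)).items():
    print(nm,atz("top",[F(c)],38)[0].round(1))
for nm,c in dict(LS=(642,238),LR=(718,238),SR=(643,313),SS=(720,313),cross=(682,274)).items():
    print(nm,atz("top",[F(c)],34)[0].round(1))
for nm,P in(("t",C),("s",S)):
    m=(abs(P[...,2]-36)<5)&(P[...,1]<-120)&(P[...,1]>-450)&(P[...,0]>330)&(P[...,0]<650)
    q=P[m];print(nm,len(q),cv2.minAreaRect(q[:,:2].astype(np.float32)),q.min(0),q.max(0))
E
```

```text
LS [628.6   9.6 125. ] [[341. 207.]] [(391, array([630. ,  11.7, 126.4]), 630.7, 12.0, 25.0), (446, array([633.5,   9.7, 125.5]), 631.3, 10.3, 25.7)]
SS [ 619.5 -123.4   95. ] [[280. 241.]] [(195, array([ 621.1, -123.2,   96.6]), 622.0, -122.4, 18.3), (236, array([ 624.3, -123.4,   95.4]), 622.8, -122.8, 18.0)]
LR [453.5  -6.9 125. ] [[292. 151.]] [(408, array([453.8,  -3.9, 126.3]), 454.6, -4.7, 25.0), (352, array([457.8,  -6.3, 125.6]), 456.2, -5.3, 25.6)]
SR [494.5 124.1  95. ] [[353. 149.]] [(196, array([496.5, 129.4,  95.7]), 496.5, 129.5, 17.9), (173, array([499.9, 127.2,  95.4]), 498.0, 128.8, 18.5)]
OL [645.3 124.2 122. ] [[394. 190.]] [(107, array([645.2, 124.8, 122.4]), 645.9, 125.9, 23.0), (153, array([645.8, 125. , 120.7]), 646.5, 125.4, 23.5)]
OS [ 501.1 -127.3   92. ] [[253. 199.]] [(62, array([ 500.9, -123.9,   92.5]), 502.9, -125.5, 15.8), (99, array([ 507.1, -126.4,   91.6]), 503.5, -126.1, 16.2)]
carrier
tl [ 617. -245.   38.]
tr [ 615.5 -430.7   38. ]
br [ 432.6 -426.7   38. ]
bl [ 434.  -239.1   38. ]
LS [ 569.8 -294.3   34. ]
LR [ 568.9 -384.    34. ]
SR [ 482.  -291.5   34. ]
SS [ 480.9 -381.5   34. ]
cross [ 526.9 -339.2   34. ]
t 3529 ((528.1734008789062, -276.2626953125), (314.3206787109375, 228.40640258789062), 89.24781799316406) [ 412.64112627 -434.34890448   31.00274942] [ 641.28779372 -120.00758117   40.97075041]
s 4490 ((529.9508056640625, -275.5152587890625), (316.58648681640625, 230.75823974609375), 88.59442901611328) [ 411.90843239 -433.53688594   31.00058353] [ 649.1779663  -120.09983415   40.89292996]
```

```bash
python3 - <<'E'
from h import *
a=cv2.imread("pics/top0.png");s=cv2.imread("pics/scene0.png")
d=np.load("top0.npy");C=cloud("top",d);ds=np.load("scene0.npy");S=cloud("scene",ds)
for k,(x,y,z) in dict(LS=(631,11,88),SS=(622,-122.6,64)).items():
  for nm,P in(("t",C),("s",S)):
    m=(np.hypot(P[...,0]-x,P[...,1]-y)<50)&(P[...,2]>z*.25)&(P[...,2]<z-3)
    q=P[m];print(k,nm,len(q)); 
    if len(q)>20: print(cv2.minAreaRect(q[:,:2].astype(np.float32)))
# carrier red mask/grey blocks
for nm,P,im in(("t",C,a),("s",S,s)):
    hsv=cv2.cvtColor(im,cv2.COLOR_BGR2HSV)
    red=(hsv[...,1]>150)
    m=(abs(P[...,2]-36)<5)&(P[...,1]<-230)&(P[...,1]>-450)&(P[...,0]>430)&(P[...,0]<625)
    q=P[m];print(nm,len(q),cv2.minAreaRect(q[:,:2].astype(np.float32)))
cv2.imwrite("pics/z1.png",np.hstack([cv2.resize(a[120:190,290:390],(800,560),interpolation=cv2.INTER_CUBIC)]))
cv2.imwrite("pics/z2.png",np.hstack([cv2.resize(s[180:290,250:400],(750,550),interpolation=cv2.INTER_CUBIC)]))
cv2.imwrite("pics/z3.png",np.hstack([cv2.resize(a[140:255,405:515],(660,600*115//100-90),interpolation=cv2.INTER_CUBIC)]))
E
```

```text
LS t 179
((628.599365234375, 11.739278793334961), (60.633487701416016, 56.86944580078125), 81.67292785644531)
LS s 539
((635.2713012695312, 9.878135681152344), (61.68003463745117, 56.2592887878418), 80.43743133544922)
SS t 103
((621.5985717773438, -122.44621276855469), (46.119754791259766, 47.693206787109375), 64.48871612548828)
SS s 251
((626.8834838867188, -124.91189575195312), (45.9359130859375, 38.832759857177734), 64.28286743164062)
t 3228 ((526.739013671875, -337.55743408203125), (191.2149200439453, 194.7977752685547), 89.0541763305664)
s 3968 ((528.0287475585938, -337.48388671875), (191.68862915039062, 193.84849548339844), 89.76679992675781)
```

View pics/z1.png

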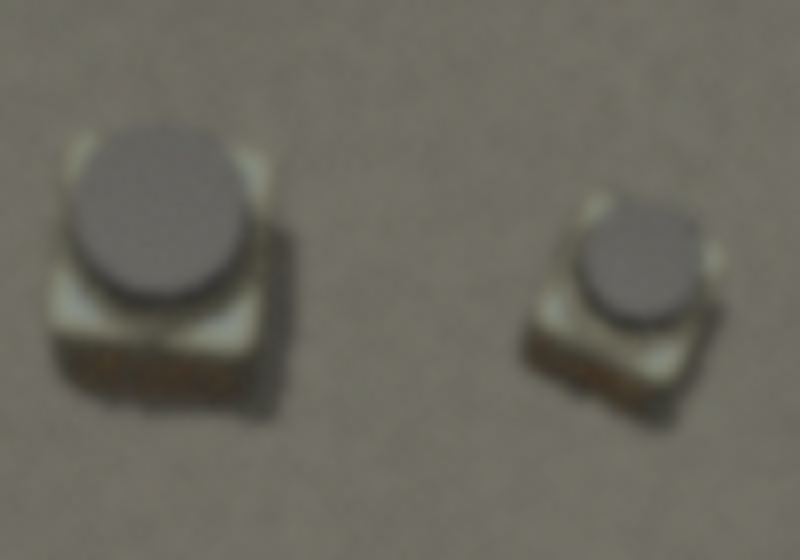

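View pics/z2.png

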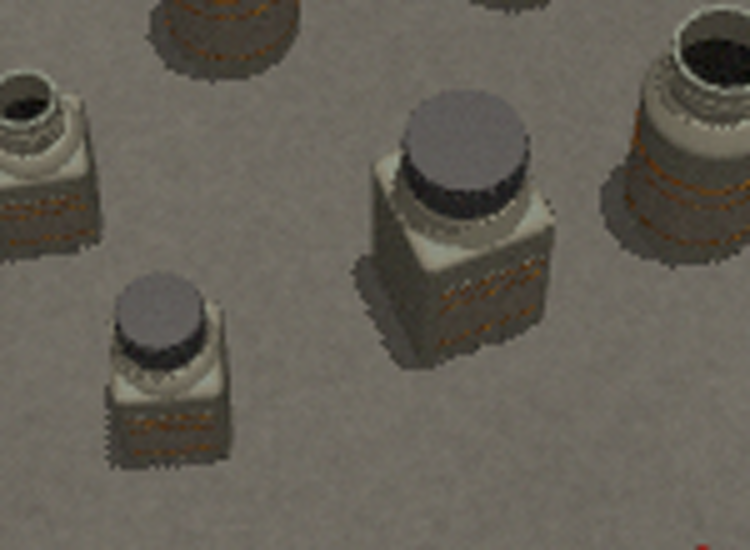

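View pics/z3.png

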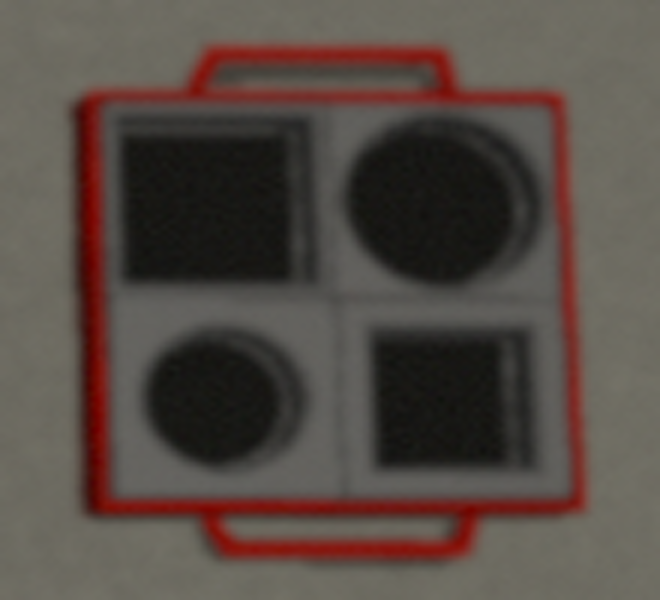

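Poses are consistent with the given sizes: cap radii fit 25 and 18 mm, and the heights match. The yaws are about -9° for large_square, -25° for small_square and -1° for the carrier. I'll start with small_square.

>>> {"api": "jog_arm", "payload": {"deltas": "56 -25 0 0.03 94; 112 -50 0 0.06 94; 167 -74 0 0.09 94; 223 -99 0 0.12 94; 279 -124 0 0.15 94; 335 -149 0 0.18 94; 391 -174 0 0.21 94; 446 -199 0 0.24 94; 502 -223 0 0.27 94; 558 -248 0 0.30 94", "squeeze": 25}}

```text
clock: 1.4
eef_pos: [623.7, -121.6, 219.3]
eef_rot: [-3.142, 0.0, -0.0]
wrist_force: [0.5, -0.8, -0.4]
finger_gap: 93.7
```

```bash
cat >> h.py <<'E'
def st():
    s=manip.read_state();print("t",round(s["clock"],2),"pos",s["eef_pos"].round(1),"rpy",s["eef_rot"].round(3),"F",s["wrist_force"].round(1),"gap",round(s["finger_gap"],1),"j",s["joints"].round(2));return s
def go(x,y,z,yaw=None):
    s=st();p=s["eef_pos"];w=s["eef_rot"][2];d=np.array([x,y,z])-p;c,q=np.cos(w),np.sin(w)
    print("tx %.1f ty %.1f tz %.1f tw %.3f"%(c*d[0]+q*d[1],q*d[0]-c*d[1],-d[2],0 if yaw is None else w-yaw))
E
python3 - <<'E'
from h import *
go(622.4,-122.6,89,0)
s=manip.read_state();p,d=optics.camera("wrist");cv2.imwrite("pics/w1.png",p[:,:,::-1])
E
```

```text
t 1.4 pos [ 623.7 -121.6  219.3] rpy [-3.142  0.    -0.   ] F [ 0.5 -0.8 -0.4] gap 93.7 j [-0.25  0.49  1.25 -0.    1.39  1.32]
tx -1.3 ty 1.0 tz 130.3 tw -0.000
```

View pics/w1.png

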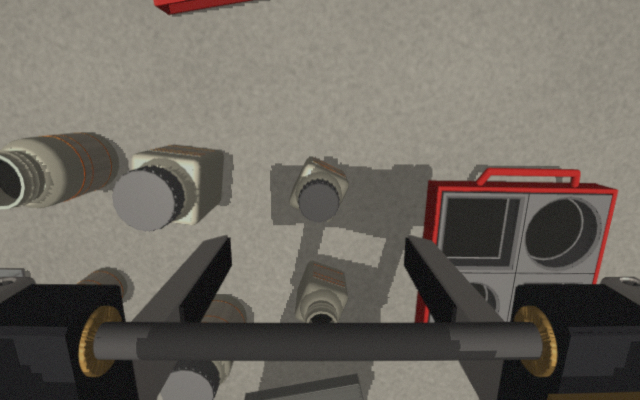

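The wrist view shows small_square's cap at (320,197), centred between the fingers. Next I descend, grip and lift.

>>> {"api": "jog_arm", "payload": {"deltas": "-1 1 30 0 94; -1 1 60 0 94; -1 1 90 0 94; -1 1 115 0 94; -1 1 125 0 94; -1 1 130 0 94; -1 1 130 0 60; -1 1 130 0 30; -1 1 130 0 25; -1 1 130 0 25", "squeeze": 25}}

```text
clock: 2.7
eef_pos: [621.5, -124.1, 89.8]
eef_rot: [3.141, -0.0, 0.001]
wrist_force: [-0.1, -0.9, -0.8]
finger_gap: 57.5
```

```bash
python3 -c "
from h import *
go(481.5,-382,215,.43)"
```

```text
t 2.7 pos [ 621.5 -124.1   89.8] rpy [ 3.141e+00 -0.000e+00  1.000e-03] F [-0.1 -0.9 -0.8] gap 57.5 j [-0.25  0.61  1.39  0.    1.14  1.32]
tx -140.2 ty 257.8 tz -125.2 tw -0.429
```

>>> {"api": "jog_arm", "payload": {"deltas": "0 0 0 0 25; 0 0 0 0 25; 0 0 0 0 25; 0 0 0 0 25; 0 0 -4 0 25; 0 0 -16 0 25; 0 0 -36 0 25; 0 0 -60 0 25; 0 0 -84 0 25; 0 0 -100 0 25"}}

```text
clock: 3.95
eef_pos: [621.8, -124.2, 192.0]
eef_rot: [3.141, -0.002, 0.001]
wrist_force: [-0.2, 1.1, -0.5]
finger_gap: 35.4
```

```bash
python3 -c "
from h import *
go(481.5,-382,215,.43)"
```

```text
t 3.95 pos [ 621.8 -124.2  192. ] rpy [ 3.141e+00 -2.000e-03  1.000e-03] F [-0.2  1.1 -0.5] gap 35.4 j [-0.25  0.51  1.3   0.    1.34  1.32]
tx -140.5 ty 257.7 tz -23.0 tw -0.429
```

Gripped, gap 35.4 mm.

>>> {"api": "jog_arm", "payload": {"deltas": "-8 14 0 -0.02 25; -21 39 0 -0.06 25; -37 68 0 -0.11 25; -56 103 0 -0.17 25; -77 142 0 -0.24 25; -98 180 0 -0.30 25; -116 213 0 -0.36 25; -130 238 0 -0.40 25; -138 253 0 -0.42 25; -140 258 0 -0.43 25"}}

```text
clock: 5.2
eef_pos: [481.2, -382.9, 189.9]
eef_rot: [3.141, -0.0, 0.43]
wrist_force: [0.2, -0.1, -0.7]
finger_gap: 35.0
```

```bash
python3 - <<'E'
from h import *
go(481.5,-382,99.5,.43)
for n in("scene","top"):
    p,d=optics.camera(n);cv2.imwrite(f"pics/{n}2.png",p[:,:,::-1]);np.save(f"{n}2.npy",d)
a=cv2.imread("pics/scene2.png");cv2.imwrite("pics/s2c.png",cv2.resize(a[130:340,80:300],None,fx=2.8,fy=2.8))
a=cv2.imread("pics/top2.png");cv2.imwrite("pics/t2c.png",cv2.resize(a[100:280,380:560],None,fx=3,fy=3))
E
```

```text
t 5.2 pos [ 481.2 -382.9  189.9] rpy [ 3.141 -0.     0.43 ] F [ 0.2 -0.1 -0.7] gap 35.0 j [-0.73  0.47  1.36 -0.    1.31  0.41]
tx 0.7 ty -0.7 tz 90.4 tw -0.000
```

View pics/s2c.png

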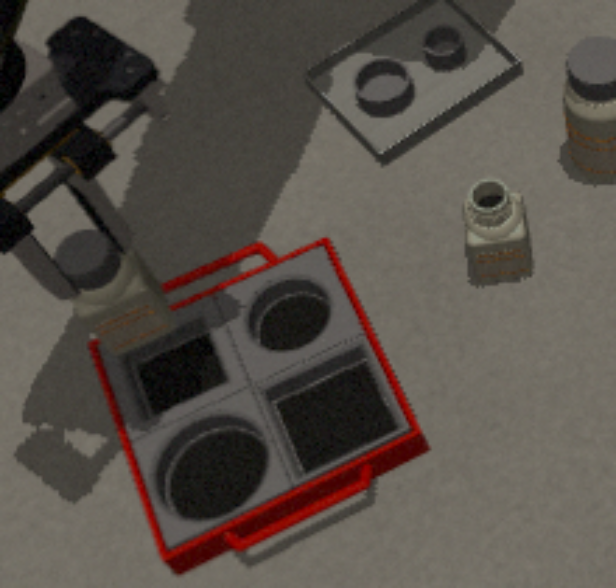

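View pics/t2c.png

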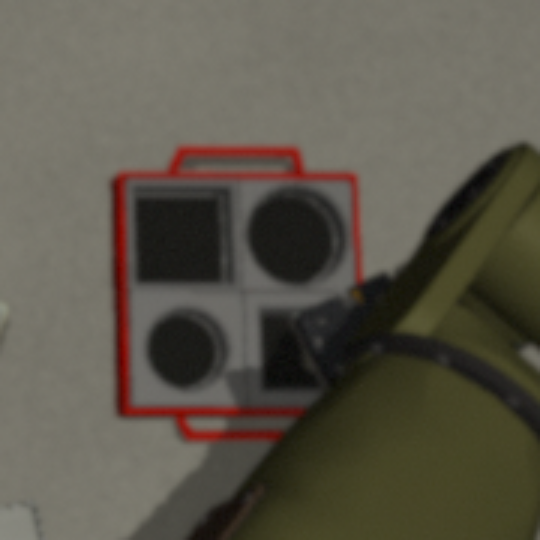

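The scene crop shows small_square above its pocket and parallel to it. Lowering it now.

>>> {"api": "jog_arm", "payload": {"deltas": "1 -1 10 0 25; 1 -1 30 0 25; 1 -1 50 0 25; 1 -1 66 0 25; 1 -1 77 0 25; 1 -1 84 0 25; 1 -1 87 0 25; 1 -1 89 0 25; 1 -1 90 0 25; 1 -1 90 0 25"}}

```text
clock: 6.55
eef_pos: [482.2, -381.0, 99.6]
eef_rot: [3.141, -0.0, 0.431]
wrist_force: [0.9, 0.6, -1.4]
finger_gap: 35.4
```

```bash
python3 -c "
from h import *
st()"
```

```text
t 6.55 pos [ 482.2 -381.    99.6] rpy [ 3.141 -0.     0.431] F [ 0.9  0.6 -1.4] gap 35.4 j [-0.73  0.56  1.45  0.    1.14  0.41]
```

>>> {"api": "jog_arm", "payload": {"deltas": "0 0 0.5 0 25; 0 0 1 0 25; 0 0 1 0 38; 0 0 1 0 46; 0 0 1 0 56; 0 0 1 0 60; 0 0 -5 0 60; 0 0 -30 0 60; 0 0 -70 0 60; 0 0 -110 0 60"}}

```text
clock: 7.8
eef_pos: [482.0, -380.8, 211.1]
eef_rot: [3.141, -0.0, 0.431]
wrist_force: [0.2, -0.6, -0.3]
finger_gap: 60.0
```

```bash
python3 - <<'E'
from h import *
go(631,10.8,210,0)
for n in("scene",):
    p,d=optics.camera(n);cv2.imwrite(f"pics/{n}3.png",p[:,:,::-1]);np.save(f"{n}3.npy",d)
a=cv2.imread("pics/scene3.png");cv2.imwrite("pics/s3c.png",cv2.resize(a[130:340,80:300],None,fx=2.8,fy=2.8))
P=cloud("scene",d)
m=(abs(P[...,2]-105)<5)&(np.hypot(P[...,0]-481.5,P[...,1]+382)<40);q=P[m];print(len(q),np.median(q,0),cv2.minEnclosingCircle(q[:,:2].astype(np.float32)))
E
```

```text
t 7.8 pos [ 482.  -380.8  211.1] rpy [ 3.141 -0.     0.431] F [ 0.2 -0.6 -0.3] gap 60.0 j [-0.73  0.45  1.34  0.    1.36  0.41]
tx 298.9 ty -293.7 tz 1.1 tw 0.431
263 [ 484.25709733 -379.21633348  105.46339661] ((482.7396545410156, -379.0514831542969), 18.704116821289062)
```

View pics/s3c.png

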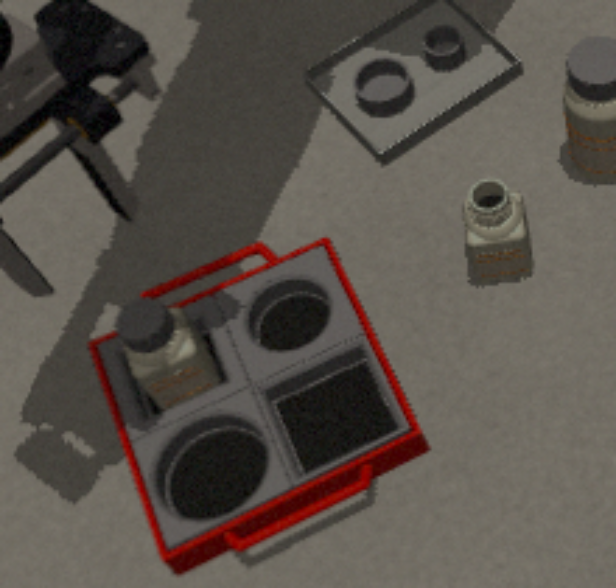

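small_square is seated: its cap top is at z 105, as expected. Next is large_square.

>>> {"api": "jog_arm", "payload": {"deltas": "15 -15 0 0.02 70; 45 -44 0 0.06 94; 84 -82 0 0.12 94; 126 -123 0 0.18 94; 168 -165 0 0.24 94; 209 -206 0 0.30 94; 245 -241 0 0.36 94; 275 -270 0 0.40 94; 293 -288 0 0.43 94; 299 -294 0 0.43 94"}}

```text
clock: 9.1
eef_pos: [631.2, 12.3, 209.5]
eef_rot: [-3.142, -0.0, 0.002]
wrist_force: [-0.5, -0.4, -0.3]
finger_gap: 94.1
```

```bash
python3 -c "
from h import *
go(631,11,115.5,0)"
```

```text
t 9.1 pos [631.2  12.3 209.5] rpy [-3.142e+00 -0.000e+00  2.000e-03] F [-0.5 -0.4 -0.3] gap 94.1 j [-0.04  0.49  1.28  0.    1.37  1.53]
tx -0.2 ty 1.3 tz 94.0 tw 0.002
```

>>> {"api": "jog_arm", "payload": {"deltas": "0 0.5 25 0 94; 0 0.5 55 0 94; 0 0.5 80 0 94; 0 0.5 90 0 94; 0 0.5 94 0 94; 0 0.5 94 0 60; 0 0.5 94 0 40; 0 0.5 94 0 40; 0 0.5 94 0 40; 0 0.5 94 0 40", "squeeze": 35}}

```text
clock: 10.35
eef_pos: [631.0, 10.6, 115.5]
eef_rot: [-3.142, -0.0, 0.001]
wrist_force: [0.4, -0.4, 1.8]
finger_gap: 49.4
```

>>> {"api": "jog_arm", "payload": {"deltas": "0 0 0 0 40; 0 0 0 0 40; 0 0 -3 0 40; 0 0 -12 0 40; 0 0 -28 0 40; 0 0 -48 0 40; 0 0 -68 0 40; 0 0 -82 0 40; 0 0 -90 0 40; 0 0 -90 0 40"}}

```text
clock: 11.6
eef_pos: [631.1, 10.6, 205.8]
eef_rot: [3.142, -0.0, 0.001]
wrist_force: [-0.1, 0.7, -3.8]
finger_gap: 49.1
```

```bash
python3 -c "
from h import *
go(572,-294,205,0.14)"
```

```text
t 11.6 pos [631.1  10.6 205.8] rpy [ 3.142e+00 -0.000e+00  1.000e-03] F [-0.1  0.7 -3.8] gap 49.1 j [-0.04  0.49  1.29 -0.    1.36  1.53]
tx -59.4 ty 304.6 tz 0.8 tw -0.139
```

>>> {"api": "jog_arm", "payload": {"deltas": "-3 14 0 -0.01 40; -8 41 0 -0.02 40; -15 76 0 -0.03 40; -24 122 0 -0.05 40; -33 168 0 -0.08 40; -42 214 0 -0.10 40; -49 252 0 -0.12 40; -55 282 0 -0.13 40; -58 299 0 -0.14 40; -59 304 0 -0.14 40"}}

```text
clock: 12.85
eef_pos: [571.8, -294.2, 205.0]
eef_rot: [-3.141, 0.001, 0.14]
wrist_force: [0.1, -0.6, -2.4]
finger_gap: 49.5
```

```bash
python3 - <<'E'
from h import *
go(572,-294,125.5,.14)
for n in("scene",):
    p,d=optics.camera(n);cv2.imwrite(f"pics/{n}4.png",p[:,:,::-1])
a=cv2.imread("pics/scene4.png");cv2.imwrite("pics/s4c.png",cv2.resize(a[130:340,80:300],None,fx=2.8,fy=2.8))
E
```

```text
t 12.85 pos [ 571.8 -294.2  205. ] rpy [-3.141e+00  1.000e-03  1.400e-01] F [ 0.1 -0.6 -2.4] gap 49.5 j [-0.53  0.52  1.25  0.    1.38  0.9 ]
tx 0.2 ty -0.1 tz 79.5 tw 0.000
```

View pics/s4c.png

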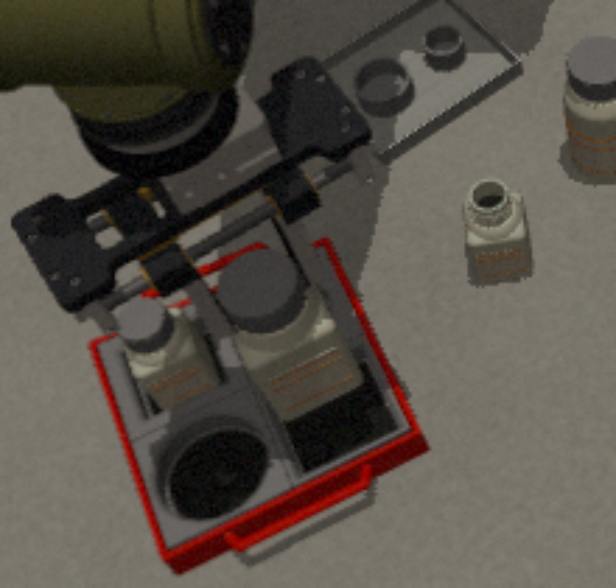

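large_square is over its pocket and parallel to it. Lowering.

>>> {"api": "jog_arm", "payload": {"deltas": "0 0 10 0 40; 0 0 28 0 40; 0 0 46 0 40; 0 0 60 0 40; 0 0 69 0 40; 0 0 75 0 40; 0 0 78 0 40; 0 0 79 0 40; 0 0 80 0 40; 0 0 80 0 40"}}

```text
clock: 14.15
eef_pos: [572.3, -293.5, 125.6]
eef_rot: [3.141, -0.0, 0.141]
wrist_force: [0.6, -0.8, -2.8]
finger_gap: 49.5
```

>>> {"api": "jog_arm", "payload": {"deltas": "0 0 0.5 0 40; 0 0 0.5 0 40; 0 0 0.5 0 52; 0 0 0.5 0 58; 0 0 0.5 0 64; 0 0 0.5 0 70; 0 0 -6 0 70; 0 0 -30 0 70; 0 0 -65 0 70; 0 0 -85 0 70"}}

```text
clock: 15.4
eef_pos: [572.6, -293.6, 212.9]
eef_rot: [3.14, -0.002, 0.141]
wrist_force: [0.2, 0.2, 0.1]
finger_gap: 70.1
```

```bash
python3 - <<'E'
from h import *
go(455.4,-5,210,0)
p,d=optics.camera("scene");cv2.imwrite(f"pics/scene5.png",p[:,:,::-1]);np.save(f"scene5.npy",d)
a=cv2.imread("pics/scene5.png");cv2.imwrite("pics/s5c.png",cv2.resize(a[130:340,80:300],None,fx=2.8,fy=2.8))
P=cloud("scene",d)
m=(abs(P[...,2]-135)<5)&(np.hypot(P[...,0]-572,P[...,1]+294)<40);q=P[m];print(len(q),np.median(q,0),cv2.minEnclosingCircle(q[:,:2].astype(np.float32)))
E
```

```text
t 15.4 pos [ 572.6 -293.6  212.9] rpy [ 3.14e+00 -2.00e-03  1.41e-01] F [0.2 0.2 0.1] gap 70.1 j [-0.53  0.52  1.24 -0.    1.39  0.9 ]
tx -75.5 ty -302.2 tz 2.9 tw 0.141
518 [ 574.81032728 -292.67383918  135.54650906] ((573.5657958984375, -292.4641418457031), 24.984439849853516)
```

View pics/s5c.png

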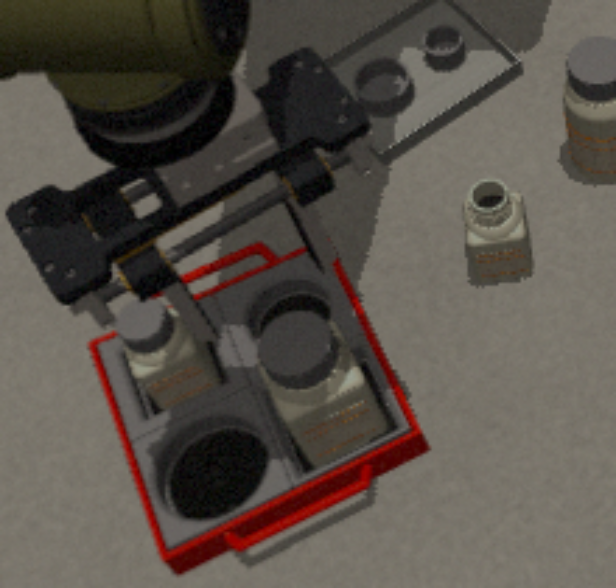

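large_square is seated, top at z 135.5. Next is large_round.

>>> {"api": "jog_arm", "payload": {"deltas": "-3 -12 0 0 80; -10 -40 0 0.02 94; -20 -79 0 0.05 94; -31 -124 0 0.07 94; -42 -170 0 0.10 94; -54 -215 0 0.12 94; -64 -255 0 0.13 94; -71 -285 0 0.14 94; -75 -300 1 0.14 94; -75.5 -302 2 0.14 94"}}

```text
clock: 16.7
eef_pos: [454.7, -4.6, 207.9]
eef_rot: [-3.142, 0.001, 0.002]
wrist_force: [-0.0, 0.1, 0.4]
finger_gap: 93.8
```

```bash
python3 -c "
from h import *
go(455.4,-5,115.5,0)"
```

```text
t 16.7 pos [454.7  -4.6 207.9] rpy [-3.142e+00  1.000e-03  2.000e-03] F [-0.   0.1  0.4] gap 93.8 j [-0.09  0.1   1.79 -0.    1.25  1.48]
tx 0.7 ty 0.4 tz 92.4 tw 0.002
```

>>> {"api": "jog_arm", "payload": {"deltas": "0.5 0 25 0 94; 0.5 0 55 0 94; 0.5 0 80 0 94; 0.5 0 89 0 94; 0.5 0 92 0 94; 0.5 0 92 0 60; 0.5 0 92 0 40; 0.5 0 92 0 40; 0.5 0 92 0 40; 0.5 0 92 0 40"}}

```text
clock: 17.95
eef_pos: [455.7, -5.0, 116.6]
eef_rot: [-3.141, -0.0, 0.001]
wrist_force: [0.1, 0.7, 1.3]
finger_gap: 49.2
```

>>> {"api": "jog_arm", "payload": {"deltas": "0 0 0 0 40; 0 0 0 0 40; 0 0 -4 0 40; 0 0 -16 0 40; 0 0 -38 0 40; 0 0 -66 0 40; 0 0 -94 0 40; 0 0 -116 0 40; 0 0 -128 0 40; 0 0 -132 0 40"}}

```text
clock: 19.2
eef_pos: [455.6, -5.0, 248.9]
eef_rot: [3.142, -0.001, 0.001]
wrist_force: [-0.1, 0.3, -3.9]
finger_gap: 49.5
```

```bash
python3 -c "
from h import *
go(480,-383.5,248,0)"
```

```text
t 19.2 pos [455.6  -5.  248.9] rpy [ 3.142e+00 -1.000e-03  1.000e-03] F [-0.1  0.3 -3.9] gap 49.5 j [-0.09  0.06  1.73 -0.    1.35  1.48]
tx 24.1 ty 378.5 tz 0.9 tw 0.001
```

>>> {"api": "jog_arm", "payload": {"deltas": "1 15 0 0 40; 3 45 0 0 40; 6 90 0 0 40; 10 140 0 0 40; 14 192 0 0 40; 17 244 0 0 40; 20 292 0 0 40; 22 335 0 0 40; 24 365 0 0 40; 34 378 0 0 40"}}

```text
clock: 20.45
eef_pos: [488.6, -385.5, 246.9]
eef_rot: [-3.14, 0.002, -0.001]
wrist_force: [0.4, 0.2, -2.4]
finger_gap: 49.2
```

```bash
python3 -c "
from h import *
go(570.5,-383.5,200,0)"
```

```text
t 20.45 pos [ 488.6 -385.5  246.9] rpy [-3.14e+00  2.00e-03 -1.00e-03] F [ 0.4  0.2 -2.4] gap 49.2 j [-0.73  0.45  1.26 -0.    1.44  0.85]
tx 81.9 ty -2.1 tz 46.9 tw -0.001
```

>>> {"api": "jog_arm", "payload": {"deltas": "12 -0.5 0 0 40; 34 -0.5 0 0 40; 58 -0.5 0 0 40; 74 -0.5 0 0 40; 81 -0.5 4 0 40; 81 -0.5 15 0 40; 81 -0.5 29 0 40; 81 -0.5 40 0 40; 81 -0.5 46 0 40; 81 -0.5 46 0 40"}}

```text
clock: 21.7
eef_pos: [570.8, -382.4, 202.1]
eef_rot: [-3.141, 0.0, 0.001]
wrist_force: [0.4, -0.1, -2.5]
finger_gap: 49.5
```

```bash
python3 - <<'E'
from h import *
go(570.5,-383.5,126.6,0)
p,d=optics.camera("scene");cv2.imwrite(f"pics/scene6.png",p[:,:,::-1])
a=cv2.imread("pics/scene6.png");cv2.imwrite("pics/s6c.png",cv2.resize(a[130:340,80:300],None,fx=2.8,fy=2.8))
E
```

```text
t 21.7 pos [ 570.8 -382.4  202.1] rpy [-3.141e+00  0.000e+00  1.000e-03] F [ 0.4 -0.1 -2.5] gap 49.5 j [-0.64  0.63  1.09 -0.    1.43  0.93]
tx -0.3 ty 1.1 tz 75.5 tw 0.001
```

View pics/s6c.png

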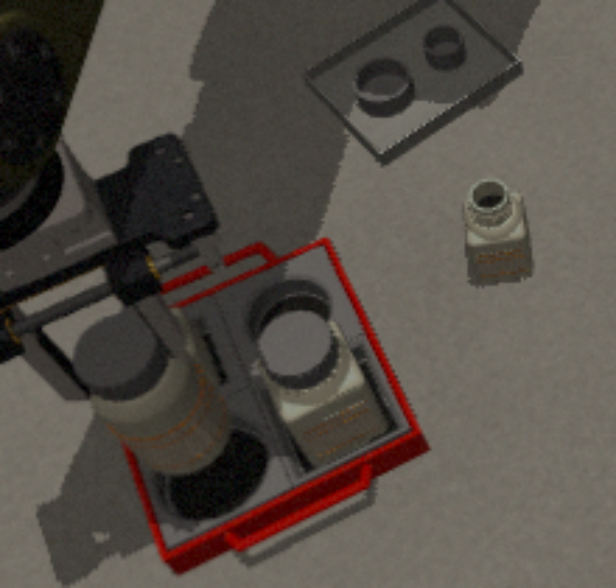

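large_round is above its round pocket. Lowering.

>>> {"api": "jog_arm", "payload": {"deltas": "0 1 10 0 40; 0 1 28 0 40; 0 1 44 0 40; 0 1 57 0 40; 0 1 66 0 40; 0 1 71 0 40; 0 1 74 0 40; 0 1 75 0 40; 0 1 76 0 40; 0 1 76 0 40"}}

```text
clock: 23.0
eef_pos: [571.0, -383.5, 126.7]
eef_rot: [3.141, -0.0, 0.001]
wrist_force: [-0.4, -0.5, -3.0]
finger_gap: 49.5
```

>>> {"api": "jog_arm", "payload": {"deltas": "0 0 0.5 0 40; 0 0 0.5 0 40; 0 0 0.5 0 52; 0 0 0.5 0 58; 0 0 0.5 0 64; 0 0 0.5 0 70; 0 0 -6 0 70; 0 0 -30 0 70; 0 0 -65 0 70; 0 0 -90 0 70"}}

```text
clock: 24.25
eef_pos: [571.1, -383.6, 218.7]
eef_rot: [3.141, -0.001, 0.001]
wrist_force: [-0.5, 0.1, 0.8]
finger_gap: 70.0
```

```bash
python3 - <<'E'
from h import *
go(497.3,129.1,215,0)
p,d=optics.camera("scene");cv2.imwrite(f"pics/scene7.png",p[:,:,::-1])
P=cloud("scene",d)
m=(abs(P[...,2]-135)<5)&(np.hypot(P[...,0]-570.5,P[...,1]+383.5)<40);q=P[m];print(len(q),np.median(q,0),cv2.minEnclosingCircle(q[:,:2].astype(np.float32)))
E
```

```text
t 24.25 pos [ 571.1 -383.6  218.7] rpy [ 3.141e+00 -1.000e-03  1.000e-03] F [-0.5  0.1  0.8] gap 70.0 j [-0.64  0.62  1.06  0.    1.46  0.93]
tx -73.4 ty -512.7 tz 3.7 tw 0.001
581 [ 572.22901449 -382.63499276  135.63671523] ((570.6599731445312, -382.2196960449219), 25.898725509643555)
```

View pics/scene7.png

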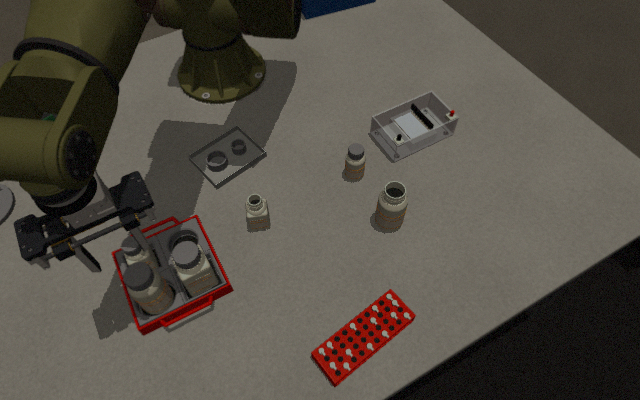

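large_round is seated, top at z 135.6. small_round is last.

>>> {"api": "jog_arm", "payload": {"deltas": "-3 -20 0 0 94; -10 -70 0 0 94; -18 -128 0 0 94; -27 -188 0 0 94; -35 -248 0 0 94; -44 -308 0 0 94; -53 -368 0 0 94; -61 -428 0 0 94; -69 -482 0 0 94; -73.5 -512.5 0 0 94"}}

```text
clock: 25.55
eef_pos: [496.3, 131.3, 216.4]
eef_rot: [-3.141, -0.0, 0.003]
wrist_force: [-0.1, -0.4, -0.9]
finger_gap: 93.8
```

```bash
python3 -c "
from h import *
go(497.3,129.1,89,0)"
```

```text
t 25.55 pos [496.3 131.3 216.4] rpy [-3.141e+00 -0.000e+00  3.000e-03] F [-0.1 -0.4 -0.9] gap 93.8 j [0.19 0.22 1.63 0.   1.29 1.76]
tx 1.0 ty 2.2 tz 127.4 tw 0.003
```

>>> {"api": "jog_arm", "payload": {"deltas": "0.5 0.5 25 0 94; 0.5 0.5 55 0 94; 0.5 0.5 85 0 94; 0.5 0.5 110 0 94; 0.5 0.5 123 0 94; 0.5 0.5 128 0 80; 0.5 0.5 128 0 50; 0.5 0.5 128 0 25; 0.5 0.5 128 0 25; 0.5 0.5 128 0 25", "squeeze": 25}}

```text
clock: 26.8
eef_pos: [497.6, 128.5, 88.7]
eef_rot: [-3.142, -0.0, 0.001]
wrist_force: [-0.4, -0.2, 0.2]
finger_gap: 47.3
```

>>> {"api": "jog_arm", "payload": {"deltas": "0 0 0 0 25; 0 0 0 0 25; 0 0 0 0 25; 0 0 0 0 25; 0 0 -4 0 25; 0 0 -18 0 25; 0 0 -42 0 25; 0 0 -72 0 25; 0 0 -104 0 25; 0 0 -124 0 25"}}

```text
clock: 28.05
eef_pos: [497.8, 128.6, 215.0]
eef_rot: [-3.141, -0.002, 0.001]
wrist_force: [-0.1, -0.4, -0.9]
finger_gap: 35.5
```

```bash
python3 -c "
from h import *
go(483,-292.5,215,0)"
```

```text
t 28.05 pos [497.8 128.6 215. ] rpy [-3.141e+00 -2.000e-03  1.000e-03] F [-0.1 -0.4 -0.9] gap 35.5 j [0.18 0.22 1.63 0.   1.29 1.75]
tx -15.1 ty 421.1 tz 0.0 tw 0.001
```

>>> {"api": "jog_arm", "payload": {"deltas": "-1 15 0 0 25; -2 50 0 0 25; -4 100 0 0 25; -6 158 0 0 25; -8 216 0 0 25; -10 274 0 0 25; -12 330 0 0 25; -14 378 0 0 25; -15 410 0 0 25; -15 421 0 0 25"}}

```text
clock: 29.3
eef_pos: [481.6, -294.3, 211.4]
eef_rot: [-3.141, 0.001, -0.001]
wrist_force: [-0.3, 0.5, -0.6]
finger_gap: 35.6
```

```bash
python3 - <<'E'
from h import *
go(483,-292.5,98.8,0)
p,d=optics.camera("scene");cv2.imwrite(f"pics/scene8.png",p[:,:,::-1])
a=cv2.imread("pics/scene8.png");cv2.imwrite("pics/s8c.png",cv2.resize(a[130:340,80:300],None,fx=2.8,fy=2.8))
E
```

```text
t 29.3 pos [ 481.6 -294.3  211.4] rpy [-3.141e+00  1.000e-03 -1.000e-03] F [-0.3  0.5 -0.6] gap 35.6 j [-0.61  0.34  1.49 -0.    1.32  0.96]
tx 1.4 ty -1.8 tz 112.6 tw -0.001
```

View pics/s8c.png

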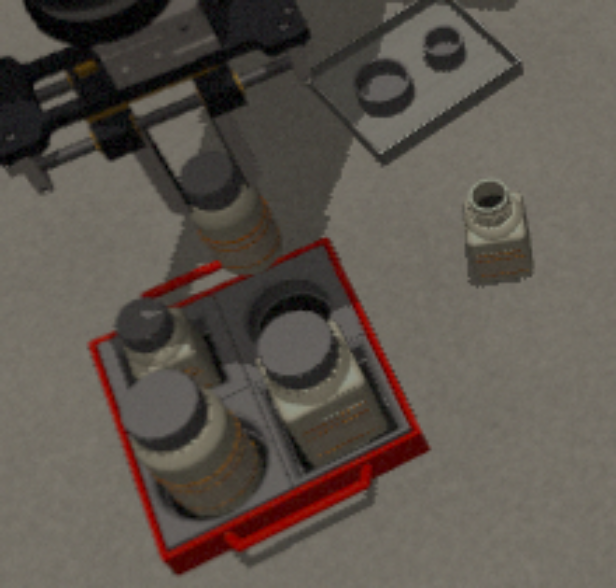

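>>> {"api": "jog_arm", "payload": {"deltas": "0.5 -0.5 10 0 25; 0.5 -0.5 32 0 25; 0.5 -0.5 56 0 25; 0.5 -0.5 78 0 25; 0.5 -0.5 94 0 25; 0.5 -0.5 104 0 25; 0.5 -0.5 109 0 25; 0.5 -0.5 111 0 25; 0.5 -0.5 112 0 25; 0.5 -0.5 112 0 25"}}

```text
clock: 30.6
eef_pos: [483.4, -292.1, 100.7]
eef_rot: [3.141, -0.0, 0.001]
wrist_force: [-0.4, 0.5, -1.4]
finger_gap: 35.5
```

```bash
python3 -c "
from h import *
go(483,-292.5,98.8,0)"
```

```text
t 30.6 pos [ 483.4 -292.1  100.7] rpy [ 3.141e+00 -0.000e+00  1.000e-03] F [-0.4  0.5 -1.4] gap 35.5 j [-0.61  0.46  1.6   0.    1.09  0.96]
tx -0.4 ty 0.4 tz 1.9 tw 0.001
```

>>> {"api": "jog_arm", "payload": {"deltas": "0 0 1 0 25; 0 0 2 0 25; 0 0 2 0 25; 0 0 2 0 38; 0 0 2 0 46; 0 0 2 0 56; 0 0 2 0 60; 0 0 -5 0 60; 0 0 -40 0 60; 0 0 -80 0 60"}}

```text
clock: 31.85
eef_pos: [483.1, -291.9, 181.6]
eef_rot: [-3.141, 0.001, 0.001]
wrist_force: [0.5, 0.4, -0.1]
finger_gap: 59.7
```

>>> {"api": "jog_arm", "payload": {"deltas": "0 0 -40 0 60; 0 0 -70 0 60; -20 0 -80 0 60; -60 0 -80 0 60; -60 0 -80 0 60; -60 0 -80 0 60; -60 0 -80 0 60; -60 0 -80 0 60; -60 0 -80 0 60; -60 0 -80 0 60"}}

```text
clock: 33.1
eef_pos: [423.5, -292.0, 260.4]
eef_rot: [-3.141, 0.0, 0.001]
wrist_force: [0.0, 0.1, 0.3]
finger_gap: 60.0
```

```bash
python3 - <<'E'
from h import *
st()
p,d=optics.camera("scene");cv2.imwrite(f"pics/scene9.png",p[:,:,::-1])
a=cv2.imread("pics/scene9.png");cv2.imwrite("pics/s9c.png",cv2.resize(a[130:340,80:300],None,fx=2.8,fy=2.8))
P=cloud("scene",d)
for n,x,y,z in(("LS",572,-294,135),("SS",482,-382,105),("LR",570.5,-383.5,135),("SR",483,-292.5,105),("OL",645.9,125.6,122),("OS",503,-126,92)):
    m=(abs(P[...,2]-z)<5)&(np.hypot(P[...,0]-x,P[...,1]-y)<40);q=P[m];print(n,len(q),np.median(q,0).round(1),cv2.minEnclosingCircle(q[:,:2].astype(np.float32)))
    A=np.c_[q[:,:2]-q[:,:2].mean(0),np.ones(len(q))];print("  tilt",np.linalg.lstsq(A,q[:,2],rcond=None)[0][:2].round(3))
E
```

```text
t 33.1 pos [ 423.5 -292.   260.4] rpy [-3.141e+00  0.000e+00  1.000e-03] F [0.  0.1 0.3] gap 60.0 j [-0.67  0.19  1.56  0.    1.39  0.89]
LS 515 [ 575.  -292.8  135.5] ((573.1758422851562, -292.1095886230469), 25.26388168334961)
  tilt [-0.023 -0.007]
SS 264 [ 484.8 -379.2  105.5] ((482.27984619140625, -380.0138244628906), 19.23678970336914)
  tilt [-0.037 -0.013]
LR 586 [ 572.4 -382.7  135.6] ((570.4222412109375, -382.55206298828125), 25.664892196655273)
  tilt [-0.017 -0.001]
SR 228 [ 485.9 -290.9  105.5] ((483.71917724609375, -291.4330749511719), 18.32645606994629)
  tilt [-0.041 -0.019]
OL 135 [646.6 125.5 121.3] ((646.422607421875, 125.18560791015625), 23.742624282836914)
  tilt [-0.011 -0.002]
OS 87 [ 506.2 -126.9   92. ] ((503.82452392578125, -125.63160705566406), 15.6286039352417)
  tilt [-0.001 -0.002]
```

View pics/s9c.png

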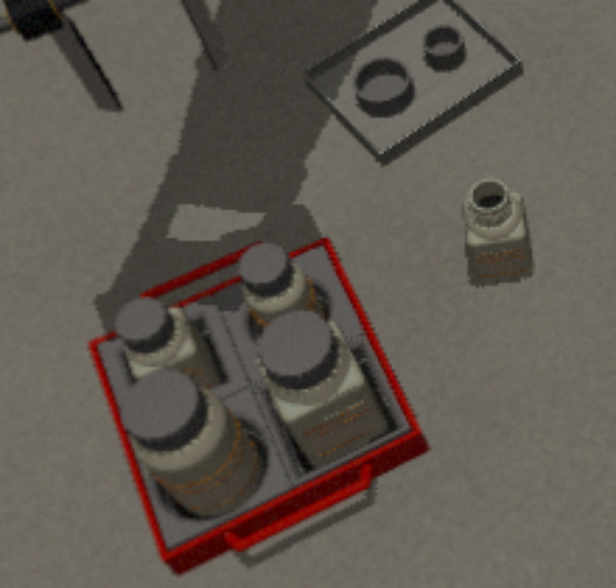

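```bash
python3 -c "
from cell import workorder
print(workorder.sign_off())"
```

```text
the job is handed in; nothing more can be done
None
```

All four capped bottles are in their own pockets in the carrier, and I handed the job in at about 33 s. Sign-off reports no verdict, so the results below come from my last camera check.

- **Method:** I lifted each bottle by its cap, turned the two square bottles to match their pockets, and lowered each one to the pocket floor before letting go.
- **Heights:** The cap tops read 135.5 mm for the large bottles and 105.5 mm for the small ones. Both are within 1 mm of where they should be with the bottle on the floor.
- **Centring:** The caps were within about 3 mm of my estimated pocket centres; the limit is 14 mm.
- **Open bottles:** Both stayed within about 1 mm of their starting positions and upright. The gripper was well clear of everything.
- **Disagreement:** Plane fits to the cap tops suggested tilts of 0.02 to 0.05 rad, all leaning the same way. I put this down to depth noise at the cap edges rather than real lean. Even if real, it is below the 0.08 rad limit.

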